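Tip the face-down tile coaster over onto the marble slab

TASK

One of the two square tile coasters lies face down on the chopping board, with its brown cork back showing and one edge jutting out over the side of the board. Push it against the side of the marble slab and tip it up on edge there until it falls over onto the slab, so that it ends lying flat on the slab with its blue glazed face up. Leave the other coaster, the mug, the egg timer and the sardine tin where they are.

Things in the scene. Friction and masses are not known exactly. Their poses are not given: they have to be found in the camera images.
- coaster: The coaster to turn: loose square tile 100 x 100 x 14 mm, about 0.2 kg, flat on the board beside the slab, 2 to 16 mm from its side, parallel within 0.1 rad. Its outer edge juts out 26 to 40 mm over the board's end, free underneath (22 mm above the worktop), so a slanted fingertip can go under it and lift. Starts face down: brown cork up, blue glaze below. Origin: centre. +z out of the cork.
- board: Brown wooden chopping board, 250 x 360 x 22 mm, flat on the worktop; it does not move when pushed. Origin at the centre of its underside (z = 0). Its y axis runs along the 360 mm length, x across. The slab lies on its middle; a step of bare board 80 mm wide is left at each end. Both coasters lie side by side on the step at -y (near right), a lemon on the other (far left).
- slab: White marble slab, 240 x 200 x 20 mm (its x, y, z), fixed on the middle of the board, axes parallel to the board's. Its top is 42 mm above the worktop. Its side at y = -0.100 m in its frame stands upright 20 mm above the board beside the coasters: it is the wall to push against. Origin at the centre of its underside (z = 0.022).
- other_coaster: A second coaster of the same make that already lies face up (blue glaze with white line pattern showing), next to the first on the same step, about 28 mm between them; 100 x 100 x 14 mm, origin at its centre. To be left alone. Which of the two is nearer the robot changes.
- mug: A cream mug with a blue-green band, 78 x 110 x 97 mm, standing on the left; origin at the centre of its underside. To be left alone.
- timer: A round red and white egg timer, 70 mm wide and 58 mm high, standing at the back right; origin at the centre of its underside. To be left alone.
- sardines: A flat sardine tin, 63 x 105 x 26 mm, at the back right; origin at the centre of its underside. To be left alone.
Mind the look-alikes: they are no part of the job. What is shaped like the coaster but orange is not meant.

How it is judged:
By the outcome, as a careful person would: the job done as asked, in the order asked, and still so for the second after the job is handed in, with the robot touching nothing.
It also fails if it takes over 35 s, if anything falls off the work surface, if the arm or the gripper's body presses on something with over 40 N, if the wrist force passes 120 N, or if a joint passes its speed limit or range.

ROBOT

A 6-joint arm with a two-finger parallel gripper is mounted at the origin on a cart in front of the work surface, level with it; the furniture and walls round the work are solid. World frame = base frame: x ahead of the robot, y to its left, z up, the work surface at z = 0. Lengths are in mm, angles in degrees, forces in N, time in s.
With the tool pointing down it reaches from about 350 to 850 mm from the base axis. Payload 8.1 kg.
Tool frame: the origin (TCP) lies midway between the tips of the shut fingers; the grasp point (between the pads) lies 19 mm behind it; z points along the fingers, y is the direction in which the jaws open and shut (so a half turn about z gives the same grasp; the last joint's range is limited). The gripper opens to 85 mm and grips with 20 to 120 N. Pads are 22 mm wide; open, the fingers measure 114 mm over their backs; the gripper's body (76 mm by 85 mm) begins 54 mm behind the grasp point. The pads swing forward as they close: fully open they stand 13 mm farther back than shut.
Start: joints at [-69.752, 7.471, 85.268, -0, 87.261, -4.893], TCP at [254.932, -543.153, 231.292] pointing down, gripper open.
Joint ranges: [-169.43, 169.43], [-51.17, 129.36], [1.28, 143.12], [-76.62, 256.62], [0, 156.53], [-152.29, 152.29]. Speed limits (degrees/s): [136.94, 136.94, 159.86, 180, 180, 180].

INTERFACE

Orientations are given as [roll, pitch, yaw] about the fixed x, y, z axes, in that order (R = Rz(yaw) Ry(pitch) Rx(roll)).
In Python, from bench import telemetry, snapshot, camera_params, job gives the robot as it stands. The module is installed in compiled form; this text tells all that it offers.
- The arm moves only by the shell command python3 -m jog 'ROWS' [FORCE]. ROWS is JSON, a list that holds one entry, the list of rows, each a list of 7 numbers: the shift along the tool's x, y, z in units of 50 mm (1.0 is 50 mm), then the turn, a rotation vector about the tool's x, y, z in units of 2 pi rad (1.0 is 2 pi rad), then the opening, from 0 (shut) to 1 (fully open). In form: [[[dx, dy, dz, rx, ry, rz, claw], ...]]. A call has 1 to 12 rows; each row shifts and turns the commanded pose from where the row before left it, along the tool's axes as they then stand; what a row does not reach is not made up. A row lasts 1/8 s, in which the tool goes at most 62.5 mm and 10.7 degrees, less where a joint would pass 70% of its speed; a pose out of reach is approached as far as the arm can. A call with a number of a shift or a turn outside -1 to 1 is refused whole. A call with a gripper value outside its range is refused whole. The fingers move at their own pace and stop on an object; FORCE is the grip in N (left out, the last holds). Time passes only in rows, so rows that do not move let the fingers close. It gives the time, the measured TCP pose, the force and the opening at its end, in the units of the state.
- telemetry.sense(): the state, without advancing time (a new reading comes with each control period).
- snapshot(name): name is "side" or "top" or "wrist"; returns (picture, depth): 480x640x3 uint8, red, green, blue; 480x640 float32, mm along the optical axis (not along the pixel's ray), 0 where there is no reading.
- camera_params(name): a dict with "K" (3x3 intrinsics, pixels), "extrinsics" (4x4, takes a point from camera to world coordinates). Camera axes: x right, y down, z forward; pixel columns grow to the right and rows downward; lengths in mm; the calibration is good to about 2 mm. A picture is of the moment at which its call begins: read the wrist's pose just before it. camera_params takes no time and is no camera call; for the wrist camera it gives the pose at the moment of the call.
- job.hand_in(): hands the job in, once; it reports no verdict.
The state is a dict: "time": time; "joint_pos": joint angles; "qd": joint speeds; "joint_efforts": joint torques, N m; "tool_pos": TCP position; "tcp_rot": TCP orientation; "ft_force": force on the tool from outside, world axes, zero at the start; "wrist_torque": the same for the moment, N m; "finger_gap": finger opening in mm.
Only numpy, scipy, OpenCV 4.12 (cv2) and the standard library are available. Lean on these libraries where they do the work, as an engineer would, in place of code of your own. Each camera call takes 0.05 s, during which the arm holds its last target. There are 200 camera calls.

## Working session

There is one attempt and no reset: what is moved stays moved. The work goes in short steps, Python scripts to look and compute and a shell command to move; the robot and the scene stay as the last step left them, time stands still between calls to the robot, and variables do not carry over. Pictures are saved under pics/ and viewed, about 8 in all and at most 12, crops included, and the job is handed in when it is done.

```bash
mkdir -p pics; cat > h.py <<'E'
import numpy as np,cv2
from bench import telemetry,snapshot,camera_params,job
def save(n,f,crop=None,s=1):
    p,d=snapshot(n); np.savez('pics/'+f+'.npz',p=p,d=d,K=camera_params(n)['K'],E=camera_params(n)['extrinsics'])
    im=p if crop is None else p[crop[1]:crop[3],crop[0]:crop[2]]
    cv2.imwrite('pics/'+f+'.png',cv2.resize(im[:,:,::-1],None,fx=s,fy=s,interpolation=cv2.INTER_CUBIC)); return p,d
def w(f,u,v,z=None):
    a=np.load('pics/'+f+'.npz');K,E=np.array(a['K']),np.array(a['E'])
    r=np.linalg.inv(K)@[u,v,1]
    if z is None:
        d=a['d'][int(round(v)),int(round(u))]; return (E@np.r_[r*d,1])[:3]
    R=E[:3,:3]@r;o=E[:3,3]; return o+R*(z-o[2])/R[2]
E
python3 -c "
from h import *
save('top','t0');save('side','s0');print(telemetry.sense())
print(camera_params('top'),camera_params('side'))"
```

```text
{'time': 0.1, 'joint_pos': array([-6.97522674e+01,  7.51257500e+00,  8.53250003e+01,  5.59129187e-05,
        8.72628838e+01, -4.89479621e+00]), 'qd': array([-0.10295536, -0.17001363, -0.16344122, -0.17255508,  0.07176642,
        0.00586872]), 'joint_efforts': array([ 2.89569194e-03, -5.70952427e+01, -5.01941013e+01, -3.25351675e-05,
        8.11773527e-03, -1.00432956e-04]), 'tool_pos': array([ 254.74647306, -542.66096154,  230.31185506]), 'tcp_rot': array([-1.79899912e+02, -8.62745471e-03,  2.51425186e+01]), 'ft_force': array([ 0.33028818, -0.43143853,  0.586473  ]), 'wrist_torque': array([-0.03454535,  0.0252671 ,  0.04646796]), 'finger_gap': 85.12036900067314}
{'K': array([[608.82699261,   0.        , 319.58186268],
       [  0.        , 608.82699261, 238.60747333],
       [  0.        ,   0.        ,   1.        ]]), 'extrinsics': array([[-3.46318945e-01, -7.97602596e-01,  4.93855532e-01,
        -3.15490924e+02],
       [-9.38104939e-01,  2.97093054e-01, -1.78030448e-01,
         2.26576349e+02],
       [-4.72350111e-03, -5.24943631e-01, -8.51123888e-01,
         1.50612329e+03],
       [ 0.00000000e+00,  0.00000000e+00,  0.00000000e+00,
         1.00000000e+00]])} {'K': array([[472.38960333,   0.        , 319.03303482],
       [  0.        , 472.38960333, 237.53137793],
       [  0.        ,   0.        ,   1.        ]]), 'extrinsics': array([[-9.31743379e-01, -2.27085139e-01,  2.83348930e-01,
         2.45023286e+02],
       [-3.62595714e-01,  5.40038301e-01, -7.59528131e-01,
         7.59842101e+02],
       [ 1.94582760e-02, -8.10426414e-01, -5.85517209e-01,
         7.12442862e+02],
       [ 0.00000000e+00,  0.00000000e+00,  0.00000000e+00,
         1.00000000e+00]])}
```

View pics/t0.png

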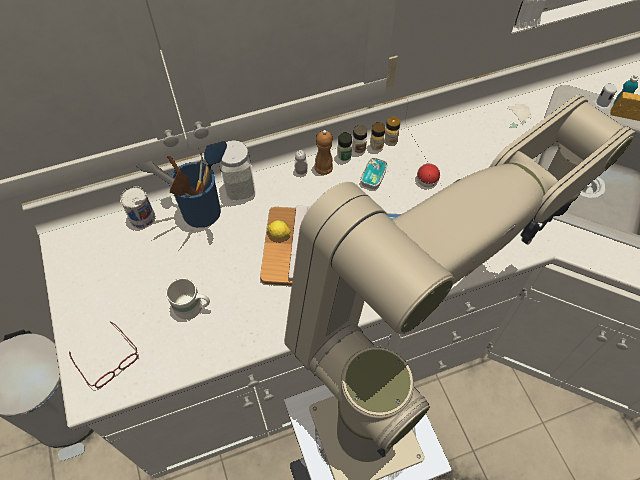

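View pics/s0.png

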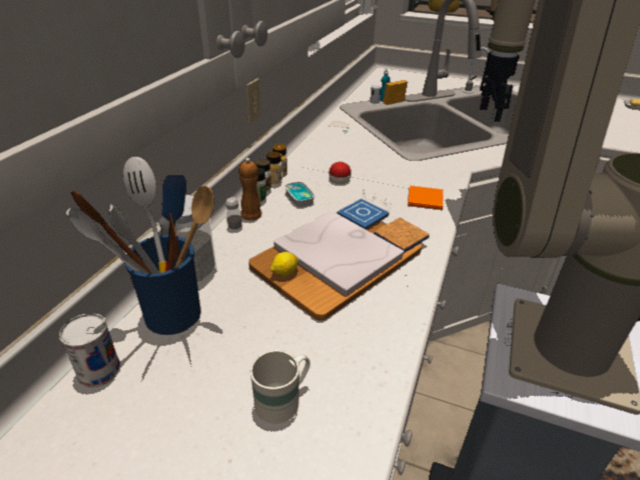

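The side view shows three coaster-like things: brown cork at (408,234), blue glazed face-up at (362,212), and an orange square at (425,197). The cork one fits, as it is brown, on the board step and beside the slab. I'll confirm it in a crop.

```bash
python3 -c "
from h import *
p=np.load('pics/s0.npz')['p'][185:325,245:455]
cv2.imwrite('pics/s0c.png',cv2.resize(p[:,:,::-1],None,fx=3.8,fy=3.8,interpolation=cv2.INTER_CUBIC))"
```

```text
(no output)
```

View pics/s0c.png

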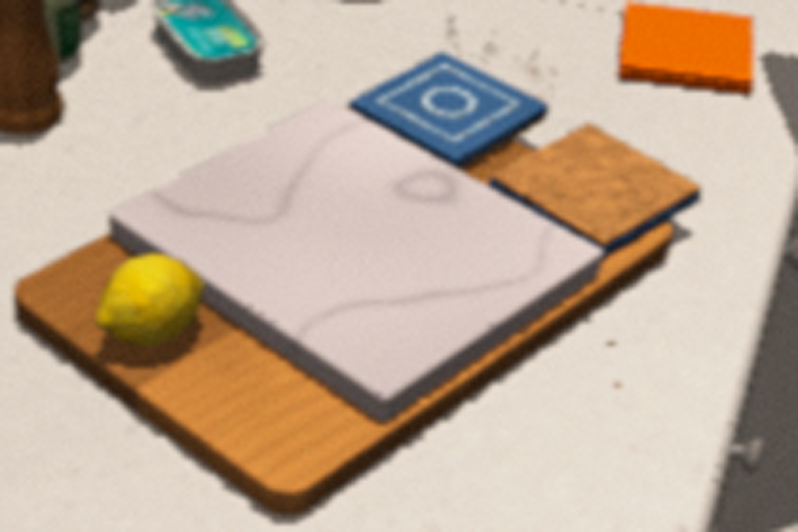

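The crop confirms the target: cork top with a blue rim at about crop (595,185), next to the slab's near-right side. The blue one is face up, and the orange one lies off the board. Next I work out the positions.

```bash
python3 -c "
from h import *
np.set_printoptions(precision=1,suppress=True)
for n,z,L in [('cork',36,[(592,125),(698,190),(610,243),(492,182)]),('blue',36,[(443,55),(547,107),(460,163),(350,104)]),('slab',42,[(113,218),(385,405),(603,250),(325,103)]),('orange',14,[(625,5),(752,15),(750,85),(620,77)])]:
    P=np.array([w('s0',u/3.8+245,v/3.8+185,z) for u,v in L])
    print(n,P[:,:2].tolist(),P.mean(0),[round(float(np.linalg.norm(P[i]-P[i-1]))) for i in range(4)],[round(float(np.degrees(np.arctan2(*(P[i]-P[i-1])[1::-1])))) for i in range(4)])
print(w('s0',595/3.8+245,185/3.8+185),w('s0',350/3.8+245,250/3.8+185))
"
```

```text
cork [[407.2476280253351, -282.0045630458792], [325.12943373279967, -233.23964412934606], [365.64073579416294, -154.24319133270126], [452.2394884360283, -189.52161824128837]] [ 387.6 -214.8   36. ] [103, 96, 89, 94] [-116, 149, 63, -22]
blue [[529.0866445830799, -330.4718091927323], [441.6016969865575, -292.12380369186144], [477.9287171729047, -202.4102068194088], [569.503205727258, -242.03423676300122]] [ 504.5 -266.8   36. ] [97, 96, 97, 100] [-115, 156, 68, -23]
slab [[659.6812031383851, -50.575448385816685], [446.57174437102896, 48.24344837590229], [366.97737612584257, -137.38535320790356], [582.9575215758645, -227.59797772406034]] [514.  -91.8  42. ] [193, 235, 202, 234] [67, 155, -113, -23]
orange [[428.2623047999184, -495.13465027675966], [332.701743222699, -519.0307696910618], [317.1299326615087, -414.1779681792975], [408.2898109180886, -387.4466185760366]] [ 371.6 -453.9   14. ] [110, 99, 106, 95] [-79, -166, 98, 16]
[ 388.6 -210.9   37.1] [510.6 -74.6  43.9]
```

```bash
python3 -m jog '[[[0,0,0,0,0,-0.02875,0],[0,0,0,0,0,-0.02875,0],[0,0,0,0,0,-0.02875,0],[0,0,0,0,0,-0.02875,0],[0.72,-0.03,0.37,0,0,0,0],[0.72,-0.03,0.37,0,0,0,0],[0.72,-0.03,0.37,0,0,0,0],[0.72,-0.03,0.37,0,0,0,0],[0.72,-0.03,0.37,0,0,0,0],[0.72,-0.03,0.37,0,0,0,0]]]' 60
python3 -m jog '[[[0,0,0,0,0.025,0,0],[0,0,0,0,0.025,0,0],[0,0,0,0,0.025,0,0],[0,0,0,0,0.025,0,0],[0,0,0,0,0.025,0,0],[0,0,0,0,0,0,0]]]'
python3 -c "
from h import *
save('wrist','w0')
from scipy.spatial.transform import Rotation as R
s=telemetry.sense();print(s['joint_pos'],s['time'],R.from_euler('xyz',s['tcp_rot'],degrees=True).as_matrix().round(3),s['ft_force'])
E=camera_params('wrist')['extrinsics'];print(np.round(E,2))"
```

```text
time: 1.35
tool_pos: [332.7, -340.0, 119.3]
tcp_rot: [-180.0, -0.0, 66.5]
ft_force: [-0.7, -0.0, 0.4]
finger_gap: -0.2
time: 2.1
tool_pos: [331.1, -340.7, 116.7]
tcp_rot: [-179.5, -45.3, 66.1]
ft_force: [-0.0, -0.3, -1.3]
finger_gap: -0.0
[-73.0803975   22.41505675  91.83951673  27.87160747 101.68381002
 -52.72044442] 2.15 [[ 0.284  0.917  0.281]
 [ 0.646 -0.4    0.65 ]
 [ 0.708 -0.003 -0.706]] [ 0.03880867 -0.79173967 -0.53943178]
[[ 9.2000e-01 -3.5000e-01  1.9000e-01  3.1119e+02]
 [-4.0000e-01 -8.0000e-01  4.5000e-01 -3.8889e+02]
 [-0.0000e+00 -4.9000e-01 -8.7000e-01  2.6796e+02]
 [ 0.0000e+00  0.0000e+00  0.0000e+00  1.0000e+00]]
```

View pics/w0.png

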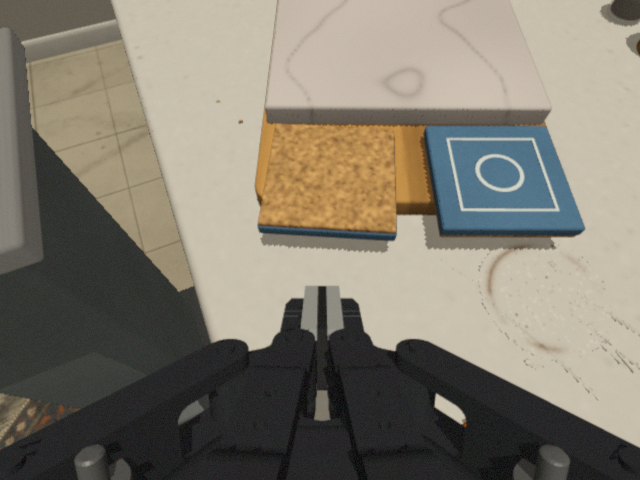

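The wrist view confirms the cork coaster with corners (275,125), (395,124), (396,233) and (261,226). The slab's side runs along row ~107, and the board's end shows at row ~213. The shut fingers are just short of the coaster.

```bash
cat >> h.py <<'E'
n=np.array([.399,.917,0]);e=np.array([.917,-.399,0])
def NE(p): return np.round([p@n,p@e,p[2]],1)
E
python3 -c "
from h import *
for u,v,z in [(275,125,36),(395,124,36),(396,233,36),(261,226,36),(268,107,42),(549,107,42),(415,213,22),(427,128,36),(442,233,36),(322,288,None)]: print(u,v,NE(w('w0',u,v,z)))
print(NE(telemetry.sense()['tool_pos']))"
```

```text
275 125 [  4.  401.1  36. ]
395 124 [  4.9 500.3  36. ]
396 233 [-99.1 491.4  36. ]
261 226 [-93.3 397.   36. ]
268 107 [ 18.4 395.1  42. ]
549 107 [ 17.7 628.   42. ]
415 213 [-73.6 510.5  22. ]
427 128 [3.000e-01 5.261e+02 3.600e+01]
442 233 [-99.1 523.4  36. ]
322 288 [-177.2  440.2  129.5]
[-180.4  440.4  118.2]
```

```bash
python3 -m jog '[[[-0.12,0.025,0.43,0,0,0,0],[-0.12,0.025,0.43,0,0,0,0],[-0.12,0.025,0.43,0,0,0,0],[-0.12,0.025,0.43,0,0,0,0],[-0.12,0.025,0.43,0,0,0,0],[0,0,0,0,0,0,0]]]'
python3 -m jog '[[[0.0707,0,0.0707,0,0,0,0],[0.0707,0,0.0707,0,0,0,0],[0.0707,0,0.0707,0,0,0,0],[0.0707,0,0.0707,0,0,0,0],[0.0707,0,0.0707,0,0,0,0],[0,0,0,0,0,0,0]]]'
python3 -m jog '[[[0.0424,0,0.0424,0,0,0,0],[0.0424,0,0.0424,0,0,0,0],[0,0,0,0,0,0,0]]]'
python3 -c "
from h import *
save('wrist','w1',(150,50,550,350),2);print(NE(telemetry.sense()['tool_pos']))"
```

```text
time: 2.9
tool_pos: [360.5, -292.2, 23.4]
tcp_rot: [-180.0, -44.9, 66.7]
ft_force: [-0.4, 0.4, -0.5]
finger_gap: -0.1
time: 3.65
tool_pos: [370.2, -270.3, 23.0]
tcp_rot: [-180.0, -45.0, 66.5]
ft_force: [-0.6, 0.8, -0.7]
finger_gap: -0.1
time: 4.03
tool_pos: [372.6, -265.0, 23.1]
tcp_rot: [-180.0, -45.0, 66.5]
ft_force: [-0.1, -0.6, -0.4]
finger_gap: -0.1
[-94.4 447.4  23.1]
```

View pics/w1.png

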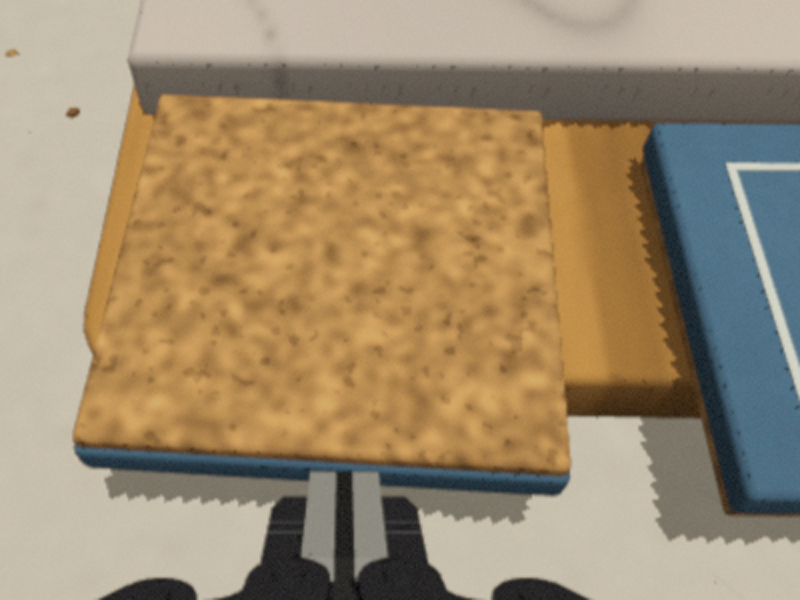

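The crop shows the tip at the coaster's outer edge (340,475), the tile slightly skewed and still a few mm from the wall. I'll keep pushing.

```bash
python3 -m jog '[[[0.0424,0,0.0424,0,0,0,0],[0.0424,0,0.0424,0,0,0,0],[0,0,0,0,0,0,0]]]'
python3 -m jog '[[[0.0424,0,0.0424,0,0,0,0],[0,0,0,0,0,0,0]]]'
python3 -m jog '[[[0.0424,0,0.0424,0,0,0,0],[0,0,0,0,0,0,0]]]'
python3 -c "
from h import *
save('wrist','w2',(150,50,550,350),2);print(NE(telemetry.sense()['tool_pos']))"
```

```text
time: 4.45
tool_pos: [375.3, -260.3, 23.2]
tcp_rot: [179.9, -44.9, 66.6]
ft_force: [-0.1, -4.4, -1.0]
finger_gap: 0.0
time: 4.7
tool_pos: [377.2, -260.0, 23.5]
tcp_rot: [179.7, -44.7, 66.6]
ft_force: [1.9, -11.6, -0.5]
finger_gap: -0.2
time: 4.95
tool_pos: [378.9, -259.9, 23.8]
tcp_rot: [179.4, -44.5, 66.7]
ft_force: [-0.3, -19.6, -0.3]
finger_gap: -0.0
[-87.1 451.1  23.8]
```

View pics/w2.png

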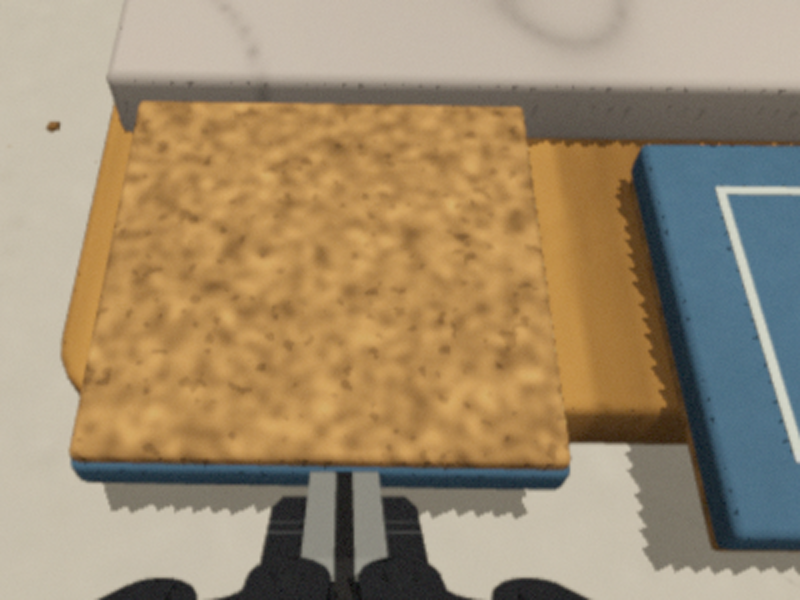

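```bash
python3 -m jog '[[[-0.127,0,-0.127,0,0,0,0],[-0.127,0,-0.127,0,0,0,0],[-0.092,0,0.092,0,0,0,0],[-0.092,0,0.092,0,0,0,0],[0,0,0,0,0,0,0]]]'
python3 -m jog '[[[0.12,0,0.12,0,0,0,0],[0.12,0,0.12,0,0,0,0],[0.12,0,0.12,0,0,0,0],[0,0,0,0,0,0,0]]]'
python3 -c "
from h import *
print(NE(telemetry.sense()['tool_pos']))"
```

```text
time: 5.62
tool_pos: [369.8, -269.5, 9.1]
tcp_rot: [-179.9, -45.1, 66.5]
ft_force: [0.1, -0.8, -0.3]
finger_gap: 0.4
time: 6.12
tool_pos: [380.1, -253.3, 9.9]
tcp_rot: [179.6, -44.3, 66.7]
ft_force: [-13.3, -24.5, -3.7]
finger_gap: 0.0
[-80.6 449.7   9.9]
```

The 45° finger's upper face now bears on the tile's lower outer edge, about 5 mm under it. That geometry still lifts, so I'll ease the preload and raise it.

```bash
python3 -m jog '[[[-0.04,0,-0.04,0,0,0,0],[0.0566,0,-0.0566,0,0,0,0],[0.0566,0,-0.0566,0,0,0,0],[0,0,0,0,0,0,0]]]'
python3 -m jog '[[[0.0566,0,-0.0566,0,0,0,0],[0.0566,0,-0.0566,0,0,0,0],[0,0,0,0,0,0,0]]]'
python3 -c "
from h import *
save('wrist','w3',(150,50,550,350),2);print(NE(telemetry.sense()['tool_pos']))"
```

```text
time: 6.62
tool_pos: [379.7, -253.2, 18.6]
tcp_rot: [179.7, -44.6, 66.7]
ft_force: [-4.6, -13.7, -1.0]
finger_gap: -0.4
time: 7.0
tool_pos: [379.6, -250.8, 26.6]
tcp_rot: [179.9, -44.9, 66.6]
ft_force: [-1.2, -4.7, -0.4]
finger_gap: 0.2
[-78.3 448.   26.3]
```

View pics/w3.png

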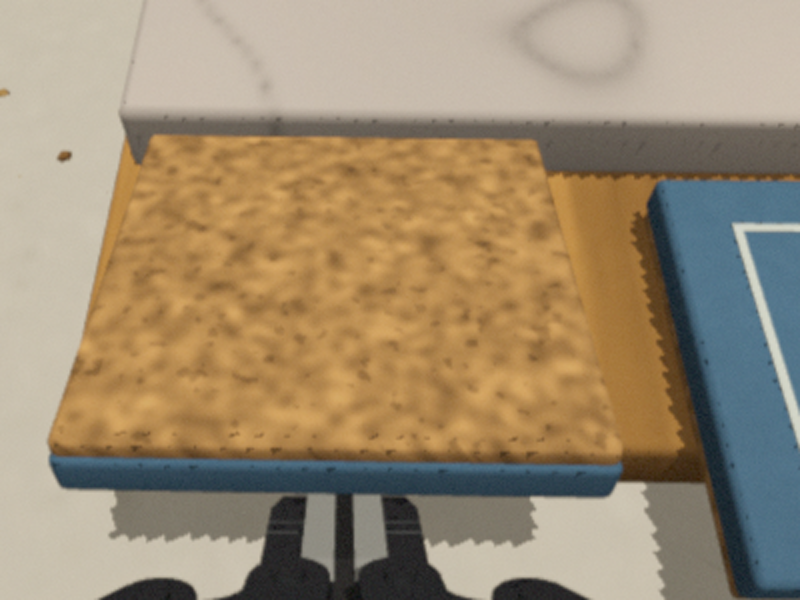

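The tile's outer edge is up and its inner edge is still against the slab (row ~137 of the crop). I'll follow the arc to about 60°.

```bash
python3 -m jog '[[[0.101,0,-0.098,0,0,0,0],[0.101,0,-0.098,0,0,0,0],[0.148,0,-0.075,0,0,0,0],[0.148,0,-0.075,0,0,0,0],[0,0,0,0,0,0,0]]]'
python3 -m jog '[[[0.159,0,-0.036,0,0,0,0],[0.159,0,-0.036,0,0,0,0],[0.159,0,-0.036,0,0,0,0],[0,0,0,0,0,0,0]]]'
python3 -m jog '[[[0.144,0,0.011,0,0,0,0],[0.144,0,0.011,0,0,0,0],[0.144,0,0.011,0,0,0,0],[0,0,0,0,0,0,0]]]'
python3 -c "
from h import *
save('side','s3',(280,150,480,300),4);print(NE(telemetry.sense()['tool_pos']))"
```

```text
time: 7.68
tool_pos: [381.6, -245.1, 56.6]
tcp_rot: [179.9, -45.0, 66.6]
ft_force: [-0.8, 0.7, 0.7]
finger_gap: -0.1
time: 8.18
tool_pos: [386.8, -232.9, 77.2]
tcp_rot: [179.9, -45.0, 66.6]
ft_force: [-1.0, -1.0, -0.5]
finger_gap: 0.0
time: 8.68
tool_pos: [393.3, -217.6, 91.1]
tcp_rot: [180.0, -45.0, 66.6]
ft_force: [0.0, -1.1, -0.1]
finger_gap: -0.0
[-42.9 447.4  90.9]
```

View pics/s3.png

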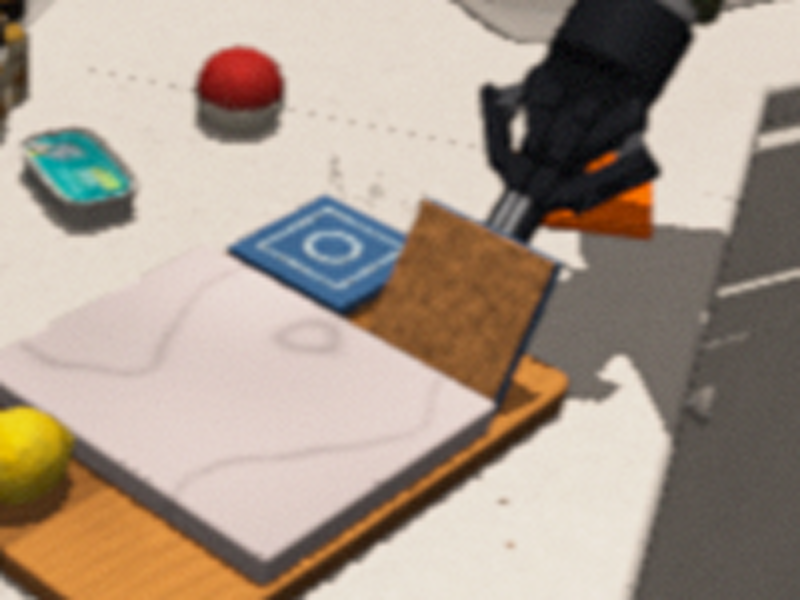

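It's tipped to about 60°, square against the slab. Now past vertical.

```bash
python3 -m jog '[[[0.137,0,0.052,0,0,0,0],[0.137,0,0.052,0,0,0,0],[0.137,0,0.052,0,0,0,0],[0.118,0,0.09,0,0,0,0],[0.118,0,0.09,0,0,0,0],[0.118,0,0.09,0,0,0,0],[0,0,0,0,0,0,0]]]'
python3 -m jog '[[[0.1,0,0.1,0,0,0,0],[0.1,0,0.1,0,0,0,0],[0.1,0,0.1,0,0,0,0],[0.1,0,0.1,0,0,0,0],[0,0,0,0,0,0,0],[0,0,0,0,0,0,0]]]'
python3 -c "
from h import *
save('side','s4',(280,150,480,300),4);print(NE(telemetry.sense()['tool_pos']))"
```

```text
time: 9.6
tool_pos: [409.9, -178.7, 102.7]
tcp_rot: [-180.0, -45.0, 66.6]
ft_force: [-0.8, 0.3, -0.6]
finger_gap: 0.3
time: 10.35
tool_pos: [421.1, -153.4, 102.7]
tcp_rot: [180.0, -45.0, 66.6]
ft_force: [-0.1, 0.8, -0.3]
finger_gap: 0.1
[ 27.2 447.4 102.7]
```

View pics/s4.png

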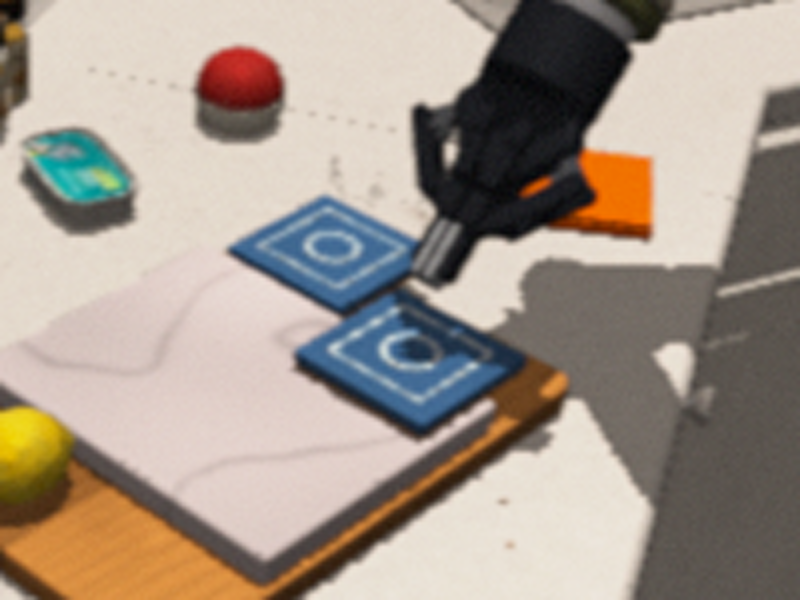

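It has fallen onto the slab with the blue face up, but about 20 mm overhangs the slab's side. I'll nudge it fully on and back away.

```bash
python3 -m jog '[[[-0.438,0,-0.438,0,0,0,0],[-0.438,0,-0.438,0,0,0,0],[-0.292,0,0.292,0,0,0,0],[-0.292,0,0.292,0,0,0,0],[-0.292,0,0.292,0,0,0,0],[0,0,0,0,0,0,0]]]'
python3 -m jog '[[[0.125,0,0.125,0,0,0,0],[0.125,0,0.125,0,0,0,0],[0.125,0,0.125,0,0,0,0],[0.1,0,0.1,0,0,0,0],[0.1,0,0.1,0,0,0,0],[0.1,0,0.1,0,0,0,0],[0.075,0,0.075,0,0,0,0],[0,0,0,0,0,0,0]]]'
python3 -m jog '[[[-0.3,0,-0.3,0,0,0,0],[-0.3,0,-0.3,0,0,0,0],[0,0,-0.8,0,0,0,0],[0,0,-0.8,0,0,0,0],[0,0,-0.8,0,0,0,0],[0,0,0,0,0,0,0],[0,0,0,0,0,0,0]]]'
python3 -c "
from h import *
p,d=save('side','s5');c=p[130:310,240:480]
cv2.imwrite('pics/s5.png',cv2.resize(c[:,:,::-1],None,fx=3.3,fy=3.3,interpolation=cv2.INTER_CUBIC));print(NE(telemetry.sense()['tool_pos']))"
```

```text
time: 11.15
tool_pos: [395.6, -208.1, 38.9]
tcp_rot: [-179.7, -45.2, 66.3]
ft_force: [0.8, -0.1, -0.1]
finger_gap: -0.2
time: 12.15
tool_pos: [417.5, -162.2, 40.7]
tcp_rot: [180.0, -44.9, 66.6]
ft_force: [-3.4, -5.4, 1.7]
finger_gap: -0.2
time: 13.02
tool_pos: [366.4, -278.4, 124.8]
tcp_rot: [-179.9, -45.0, 66.4]
ft_force: [1.1, 0.7, -0.4]
finger_gap: -0.3
[-108.4  446.8  124.5]
```

View pics/s5.png

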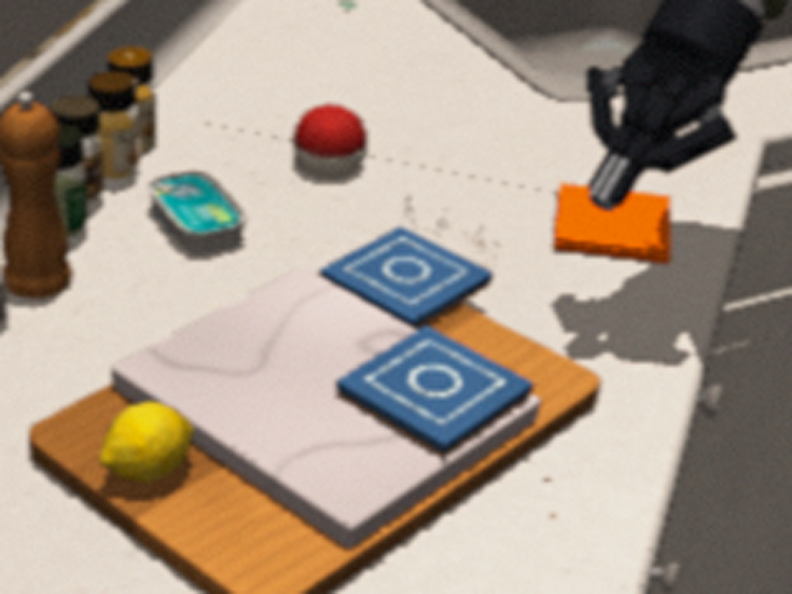

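The coaster is blue face up and fully on the slab, and the other objects look unmoved. One numeric check, then I hand in.

```bash
python3 -c "
from h import *
for u,v in [(435,340),(360,385),(510,385),(440,430)]: print(NE(w('s5',u/3.3+240,v/3.3+130)))
a,b=np.load('pics/s0.npz')['p'],np.load('pics/s5.npz')['p']
for nm,(x0,y0,x1,y1) in dict(other=(338,199,372,226),mug=(245,345,315,420),timer=(325,158,355,188),tin=(282,178,316,208)).items():
    print(nm,np.abs(a[y0:y1,x0:x1].astype(int)-b[y0:y1,x0:x1]).mean())
print(telemetry.sense()['ft_force'])
job.hand_in()"
```

```text
[ 36.6 476.5  57.3]
[116.2 478.6  56.5]
[ 37.8 406.7  54.8]
[116.6 406.   58.2]
other 3.9680464778503994
mug 3.5943492063492064
timer 3.9144444444444444
tin 4.1117647058823525
[-0.05536765  0.09268969 -0.70765735]
the job is handed in; nothing more can be done
```

The cork-backed coaster is now lying flat on the marble slab with its blue glazed face up, and the job is handed in. I pushed it against the side of the slab and lifted its outer edge with a slanted fingertip. I then tipped it past vertical so it fell onto the slab.

After the fall about 20 mm of it overhung the slab's side, so I nudged it fully onto the slab and moved the arm clear.

- **Coaster position:** four points on the top measured 55–58 mm high, against 56 mm expected for flat on the slab. They lie well inside the slab's edge.
- **Other objects:** the other coaster, mug, timer and sardine tin look unchanged between the first and last side pictures. Pixel differences were about 4 grey levels in each patch, which I take to be image noise.
- **Forces and time:** the wrist force was near zero at the end and never read above about 30 N. The arm's clock stood at about 13 s.
- **What differed from plan:** the fingertip went only about 5 mm under the tile and met its lower edge at about 28 N. I eased off before lifting.

No checks failed or disagreed.

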